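Show the frosted end of a slide to the label reader

TASK

Turn the dimmer knob clockwise to its end stop so that the reader's lamp is fully on, and leave it there. Then take the glass slide with the corner notch (its frosted, labelled end) out of the rack by its clear part, leaving the plain slide standing where it is, and hold it up to the reader with the label side up and squarely facing the reader's window, the label centred on the window's line of sight 13 cm in front of it. Finish while still holding the slide there, steady; do not put it down, and do not disturb the tape roll, the swab tube and the marker.

Things in the scene. Friction and masses are not known exactly. Their poses are not given: they have to be found in the camera images.
- dimmer_knob (a joint): angle of the dimmer knob; 0 = lamp off, grows clockwise seen from above, 2.6 = end stop (lamp fully on). Starts between 1.3 and 1.9. Friction only (about 0.03 N m), no spring: it stays where it is left
- dimmer_knob_grip (a point): point on the knob's vertical axis, 68 mm above the worktop, at the height to grip; turns with the knob. Upright black bar grip 42 mm long (x), 14 mm wide (y), reaching from 24 mm below this point to 7 mm above it, on a disc of radius 22 mm whose top is 23 mm below this point; foot radius 34 mm. In the middle of a fixed grey dimmer box 95 x 85 mm, top at 31 mm
- slide_rack: fixed dark steel slide rack, base 110 x 110 x 6 mm; origin at the centre of its underside. Two straight slots along its x axis, at y = -35 and +35 mm, 11 mm wide, 82 mm long between end stops, floor at z = 6 mm, rails up to z = 18 mm; it may be turned to almost any yaw
- slide: slide to be shown: loose glass plate 76 (x) x 8 (y) x 36 mm (z), 50 g, standing on a long edge in one of the two slots (which one varies). Origin: middle of its lower edge. Its last 22 mm at +x are frosted white and the upper corner of that end has a square 10 mm notch; the rest is clear. The label is on the +y face of the frosted end: seen facing the label, the notch is at the upper left
- label (a point): middle of the label, on the +y face of the slide's frosted end, 27 mm from the slide's middle towards the frosted end and 14.5 mm above its lower edge; axes as the slide's
- blank: plain clear slide, same size 76 x 8 x 36 mm, no notch and no frosted end, loose in the other slot; it stays there. Origin at the middle of its lower edge, same axes
- reader_head: white round head of the fixed label reader, diameter 64 mm, 52 mm long, on a post at its back; origin at the centre of its glass window, 234 mm above the worktop. Its z axis points out of the back of the head, up at 40 degrees and away from the robot; the window looks along -z, down at 40 degrees roughly towards the robot. A label faced squarely to it has its outward normal along this +z
- reading_spot (a point): empty point in the air 150 mm above the worktop, 130 mm in front of the window on its line of sight, where the label's middle belongs; axes as reader_head
- reader: foot and post of the reader, fixed; origin on the worktop straight below the reading spot; its x axis is level and points from there to the post. Foot 90 x 100 x 12 mm and post (radius 8 mm, 285 mm high) are centred at x = 165 mm
- tape: loose roll of tape lying flat, 69 mm across, 19 mm high; bystander; origin at the centre of its underside
- swab_tube: loose capped swab tube lying on its side, 31 x 95 x 20 mm; bystander; origin at the centre of its underside
- marker: loose felt marker lying down, 38 x 134 x 14 mm; bystander; origin at the centre of its underside

How it is judged:
On the way, in this order (a step that is already met when the one before it is completed fails the run):
1. the dimmer knob is at its clockwise end stop (value of joint dimmer_knob above 2.52 rad), for 0.2 s.
2. the notched slide is lifted clear of the rack (height (world z) of slide above 0.03 m), for 0.2 s.
At the end, for the whole second after the job is handed in: Knob within 0.1 rad of its stop. The gripper alone holds the notched slide, still, by its clear part (grasp 24 mm or more from the label's middle): label's middle within 25 mm of the reading spot, label side up and facing the window within 0.4 rad. The plain slide stands in its slot (value of joint dimmer_knob above 2.5 rad and distance between label and reading_spot below 0.025 m and angle between the y axis of slide and the z axis of reader_head, either way round below 0.4 rad and angle between slide's own y axis and vertical below 1.25 rad and contact force between the fingers and slide above 1 N and distance between the grasp point and label above 0.024 m and contact force between slide and reader below 0.2 N and linear speed of slide below 0.03 m/s and height (world z) of blank below 0.012 m and angle between blank's own z axis and vertical below 0.3 rad and distance of blank from where it was at the start of the episode below 0.015 m); the arm keeps its last pose, push and grip.
It fails at once if a bystander (tape roll, swab tube, marker) is moved by more than 20 mm (distance of any of tape, swab_tube, marker from where it was at the start of the episode above 0.02 m).
It fails at once if the plain slide is taken out of its slot (height (world z) of blank above 0.025 m).
It also fails if it takes over 51 s, if anything falls off the work surface, if the arm or the gripper's body presses on something with over 40 N, if the wrist force passes 120 N, or if a joint passes its speed limit or range.

ROBOT

A 6-joint arm with a two-finger parallel gripper is mounted at the origin on a cart in front of the work surface, level with it; the furniture and walls round the work are solid. World frame = base frame: x ahead of the robot, y to its left, z up, the work surface at z = 0. Lengths are in m, angles in rad, forces in N, time in s.
With the tool pointing down it reaches from about 0.225 to 0.875 m from the base axis. Payload 3.4 kg.
Tool frame: the origin (TCP) lies at the very end of the fingers, on their centre line; the grasp point (between the pads) lies 19 mm behind it; z points along the fingers, y is the line along which they close (so a half turn about z gives the same grasp; the last joint's range is limited). The gripper opens to 85 mm and grips with 20 to 120 N. Pads are 22 mm wide; open, the fingers measure 114 mm over their backs; the gripper's body (76 mm by 85 mm) begins 54 mm behind the grasp point. The pads swing forward as they close: fully open they stand 13 mm farther back than shut.
Start: joints at [-0.121, 0.276, 1.505, -0, 1.361, -0.121], TCP at [0.575, -0, 0.231] pointing down, gripper open.
Joint ranges: [-2.89, 2.89], [-0.75, 2.08], [0.22, 2.7], [-1.18, 4.32], [0.11, 2.71], [-2.7, 2.7]. Speed limits (rad/s): [2.57, 2.57, 3.14, 3.14, 3.14, 3.14].

INTERFACE

Orientations are given as a unit quaternion [w, x, y, z].
In Python, from rig import get_state, optics, sign_off gives the robot as it stands.
- The arm moves only by the tool send_rows, never from a script. Its argument "increments" is a list of rows, each an object with "gripper": the gripper's target within -1 to 1 (shut at 1, half-way at 0, fully open at -1); "linear": the shift along the world's x, y, z in m, a list of three; "delta_rot": the turn, a rotation vector about the world's x, y, z in rad, a list of three. In form: [{"gripper": gripper, "linear": [dx, dy, dz], "delta_rot": [rx, ry, rz]}, ...]. A call has 1 to 8 rows; each row is the pose to reach, as a shift and turn from the pose commanded when the call began; what a row does not reach only later rows make up. A row lasts 1/10 s, in which the tool goes at most 50 mm and 8.59 degrees, less where a joint would pass 70% of its speed; a pose out of reach is approached as far as the arm can. A call with a gripper value outside its range is refused whole. The fingers move at their own pace and stop on an object; "newtons" is the grip in N (left out, the last holds). Time passes only in rows, so rows that repeat a pose let the fingers close. It gives the time, the measured TCP pose, the force, the opening and the grip force at its end, in the units of the state.
- get_state(): the state, without advancing time (a new reading comes with each control period).
- optics.get_image(name): name is "scene" or "side" or "wrist"; returns a dict with "pixels" (400x640x3 uint8, blue, green, red), "K" (3x3 intrinsics, pixels), "rvec" (rotation vector, rad) and "tvec" (3), from world to camera coordinates, as OpenCV has them; the wrist camera has in their place "T_tool_cam" (4x4, takes a point from camera to tool coordinates, whose origin is the TCP and whose axes are the flange's). Camera axes: x right, y down, z forward; pixel columns grow to the right and rows downward; lengths in m; the calibration is good to about 2 mm. A picture is of the moment at which its call begins: read the wrist's pose just before it. There is no depth.
- sign_off(): hands the job in; it is judged then, once.
The state is a dict: "clock": time; "qpos": joint angles; "qd": joint speeds; "effort": joint torques, N m; "position": TCP position; "ee_rot": TCP orientation; "contact_force": force on the tool from outside, world axes, zero at the start; "moment": the same for the moment, N m; "width": finger opening in m; "gripper_force": force on a finger pad.
Only numpy, scipy, OpenCV 4.12 (cv2) and the standard library are available. Lean on these libraries where they do the work, as an engineer would, in place of code of your own. Each camera call takes 0.05 s, during which the arm holds its last target. There are 200 camera calls.

## Working session

There is one attempt and no reset: what is moved stays moved. The work goes in short steps, Python scripts to look and compute and a tool call to move; the robot and the scene stay as the last step left them, time stands still between calls to the robot, and variables do not carry over. Pictures are saved under pics/ and viewed, at most 10 in all, crops included, and the job is handed in when it is done.

Besides the shell and the picture viewer there is one more tool, called as a command line: name --argument value ..., lists and objects as JSON in quotes. send_rows: Moves the arm, as the interface text tells. Its arguments: {"type":"object","properties":{"increments":{"type":"array"},"newtons":{"type":"number"}},"required":["increments"]}

```bash
mkdir -p pics; cat > h.py <<'E'
import numpy as np,cv2
from rig import get_state,optics,sign_off
from scipy.spatial.transform import Rotation as R
def cam(name):
    s=get_state(); d=optics.get_image(name)
    if name=="wrist":
        q=s["ee_rot"]; T=np.eye(4); T[:3,:3]=R.from_quat([q[1],q[2],q[3],q[0]]).as_matrix(); T[:3,3]=s["position"]
        M=T@np.array(d["T_tool_cam"]); Rc,o=M[:3,:3],M[:3,3]
    else:
        Rc=cv2.Rodrigues(np.array(d["rvec"],float))[0].T; o=-Rc@np.array(d["tvec"],float).ravel()
    return d["pixels"],np.array(d["K"]),Rc,o
def ray(c,uv):
    _,K,Rc,o=c; r=Rc@np.linalg.solve(K,[uv[0],uv[1],1.]); return o,r
def on(c,uv,z):
    o,r=ray(c,uv); return o+r*(z-o[2])/r[2]
def proj(c,p):
    _,K,Rc,o=c; q=K@(Rc.T@(np.array(p)-o)); return q[:2]/q[2]
E
python3 - <<'E'
from h import *
import pickle
C={n:cam(n) for n in("scene","side","wrist")}
pickle.dump(C,open("c0.pkl","wb"))
for n in C: cv2.imwrite(f"pics/{n}0.png",C[n][0]); print(n,C[n][3],C[n][2][:,2])
s=get_state();print(s)
E
```

```text
scene [-0.31681987 -0.59057528  0.62573886] [ 0.76481534  0.49012443 -0.41813339]
side [0.23728783 0.96243098 1.01310325] [ 0.24256304 -0.73667857 -0.6312431 ]
wrist [0.57549303 0.06504571 0.37287637] [-0.00101034 -0.25876265 -0.96594041]
{'clock': 0.15, 'qpos': array([-1.20991005e-01,  2.76420303e-01,  1.50584947e+00, -3.74293628e-06,
        1.36072069e+00, -1.20991606e-01]), 'qd': array([-9.89672810e-04, -3.44119631e-03, -4.08232941e-03,  2.23420055e-05,
        3.68121719e-04,  1.99758423e-04]), 'effort': array([ 9.65923646e-04, -4.17143512e+01, -2.46032345e+01, -1.26433165e-04,
        7.58384820e-03, -3.43765259e-05]), 'position': array([5.74591565e-01, 4.80984142e-05, 2.30652374e-01]), 'ee_rot': array([-5.49105702e-04,  7.07106119e-01,  7.07107098e-01, -4.32378869e-04]), 'contact_force': array([ 0.40974423, -0.01405252, -0.54114339]), 'moment': array([-0.0236859 ,  0.02102848, -0.01082519]), 'gripper_force': 0.0, 'width': 0.08587482287789616}
```

View pics/scene0.png

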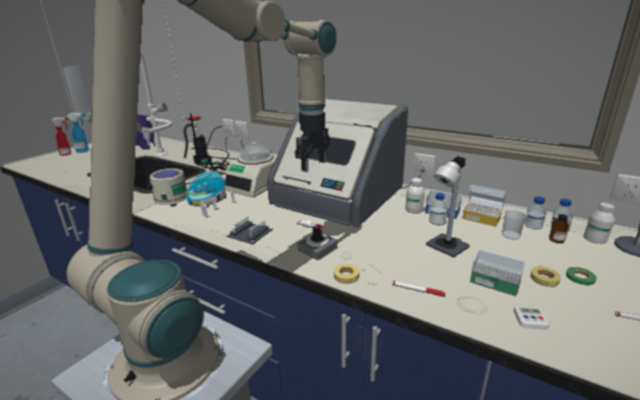

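View pics/side0.png

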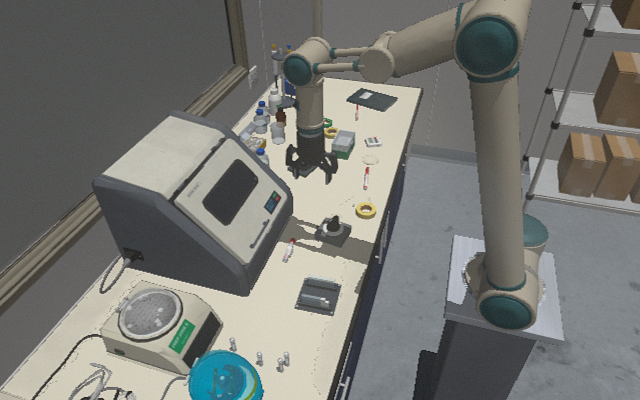

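View pics/wrist0.png

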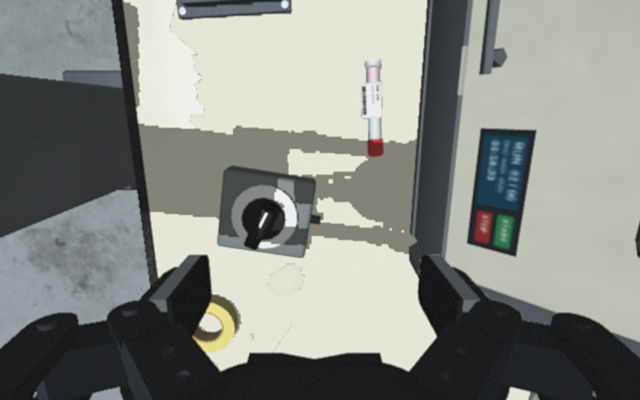

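The scene camera shows the rack at (250,228), the knob at (318,240), the tape at (346,272), the marker at (418,290) and the reader at (450,205). The side camera shows the rack at (318,293). The wrist camera shows the knob at (265,218) and the swab tube at (373,110). I'll take enlarged crops next.

```bash
python3 - <<'E'
from h import *
import pickle
C=pickle.load(open("c0.pkl","rb"))
w=cv2.resize(C["wrist"][0][150:270,205:335],None,fx=3,fy=3,interpolation=2)
s=cv2.resize(C["side"][0][265:325,285:350],None,fx=6,fy=6,interpolation=2)
r=cv2.resize(C["scene"][0][145:260,420:480],None,fx=5,fy=5,interpolation=2)[:575]
o=np.zeros((600,800,3),np.uint8); o[:360,:390]=w; o[:360,395:785]=s
q=cv2.resize(C["scene"][0][205:260,220:340],None,fx=4,fy=4,interpolation=2); o[370:590,:480]=q
q=cv2.resize(C["scene"][0][150:260,420:480],None,fx=2,fy=2,interpolation=2); o[370:590,500:620]=q
cv2.imwrite("pics/crop1.png",o)
W,S=C["wrist"],C["side"]; Z=C["scene"]
print("knob",on(W,(265,216),.068),"box",[on(W,p,.031).round(3) for p in((226,167),(316,178),(305,256),(219,249))])
print("rack side",on(S,(318,293),.01),"scene",on(Z,(250,229),.01))
print("rack bottom corners wrist",on(W,(181,14),.006),on(W,(291,10),.006))
print("swab",on(W,(373,65),.01),on(W,(375,150),.01),"tape",on(W,(214,325),.01),"marker",on(Z,(395,285),.007),on(Z,(444,294),.007),on(Z,(346,272),.01))
print("reader foot",on(Z,(448,244),.012),"S?")
b=C["scene"][0]
E
```

```text
knob [ 0.52976448 -0.02918565  0.068     ] box [array([0.487, 0.01 , 0.031]), array([ 0.577, -0.001,  0.031]), array([ 0.565, -0.085,  0.031]), array([ 0.474, -0.077,  0.031])]
rack side [0.4932736  0.20344239 0.01      ] scene [0.50120694 0.21421191 0.01      ]
rack bottom corners wrist [0.44738978 0.15410227 0.006     ] [0.55287962 0.15753662 0.006     ]
swab [0.63275254 0.10790435 0.01      ] [0.63849225 0.02495534 0.01      ] tape [ 0.45481953 -0.1839595   0.01      ] marker [ 0.46620095 -0.31289524  0.007     ] [ 0.49388137 -0.43143724  0.007     ] [ 0.44867833 -0.17806104  0.01      ]
reader foot [ 0.72892809 -0.37647634  0.012     ] S?
```

View pics/crop1.png

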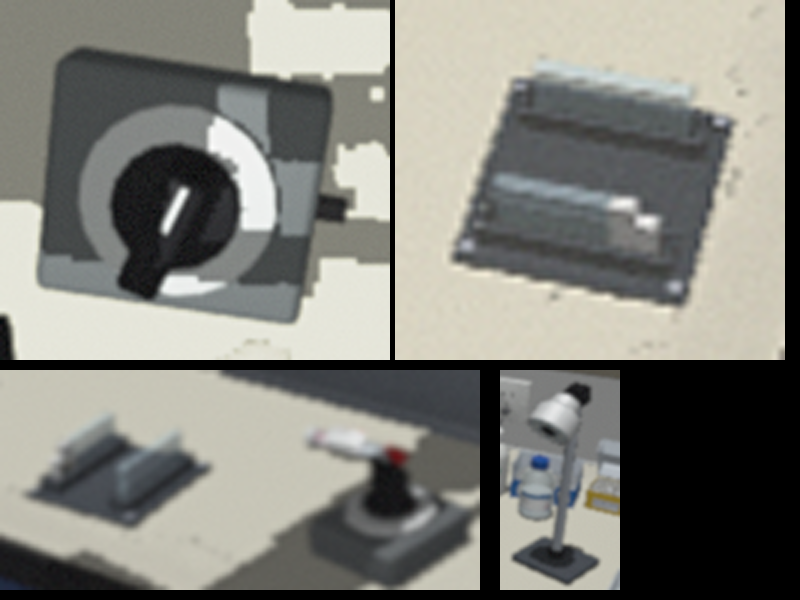

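The crops show the bar grip pointing about 69° from +x. The knob axis is at about (0.526,-0.039), which agrees with the box corners. The notched slide is in the rack's +y slot, frosted end towards the robot (-x), so its label faces -y. Next I go to the knob.

send_rows --increments '[{"gripper":-1,"linear":[-0.02,-0.015,-0.03],"delta_rot":[0,0,-0.13]},{"gripper":-1,"linear":[-0.04,-0.03,-0.07],"delta_rot":[0,0,-0.26]},{"gripper":-1,"linear":[-0.049,-0.039,-0.11],"delta_rot":[0,0,-0.37]},{"gripper":-1,"linear":[-0.049,-0.039,-0.145],"delta_rot":[0,0,-0.37]},{"gripper":-1,"linear":[-0.049,-0.039,-0.178],"delta_rot":[0,0,-0.37]},{"gripper":-1,"linear":[-0.049,-0.039,-0.178],"delta_rot":[0,0,-0.37]},{"gripper":-1,"linear":[-0.049,-0.039,-0.178],"delta_rot":[0,0,-0.37]}]' --newtons 40

```text
clock: 0.85
position: [0.5261, -0.039, 0.0534]
ee_rot: [-0.0, 0.825, 0.565, -0.0]
contact_force: [-0.1, -1.1, 0.4]
width: 0.0852
gripper_force: 0.0
```

send_rows --increments '[{"gripper":1,"linear":[0,0,0],"delta_rot":[0,0,0]},{"gripper":1,"linear":[0,0,0],"delta_rot":[0,0,0]},{"gripper":1,"linear":[0,0,0],"delta_rot":[0,0,0]},{"gripper":1,"linear":[0,0,0],"delta_rot":[0,0,0]},{"gripper":1,"linear":[0,0,0],"delta_rot":[0,0,0]},{"gripper":1,"linear":[0,0,0],"delta_rot":[0,0,0]},{"gripper":1,"linear":[0,0,0],"delta_rot":[0,0,0]},{"gripper":1,"linear":[0,0,0],"delta_rot":[0,0,0]}]'

```text
clock: 1.65
position: [0.5234, -0.0383, 0.0537]
ee_rot: [-0.002, 0.825, 0.565, -0.002]
contact_force: [-5.7, 0.7, 7.0]
width: 0.013
gripper_force: 41.5
```

send_rows --increments '[{"gripper":1,"linear":[-0.003,0.001,0],"delta_rot":[0,0,-0.1]},{"gripper":1,"linear":[-0.003,0.001,0],"delta_rot":[0,0,-0.2]},{"gripper":1,"linear":[-0.003,0.001,0],"delta_rot":[0,0,-0.3]},{"gripper":1,"linear":[-0.003,0.001,0],"delta_rot":[0,0,-0.4]},{"gripper":1,"linear":[-0.003,0.001,0],"delta_rot":[0,0,-0.5]},{"gripper":1,"linear":[-0.003,0.001,0],"delta_rot":[0,0,-0.6]},{"gripper":1,"linear":[-0.003,0.001,0],"delta_rot":[0,0,-0.65]},{"gripper":1,"linear":[-0.003,0.001,0],"delta_rot":[0,0,-0.65]}]'

```text
clock: 2.45
position: [0.5242, -0.039, 0.0538]
ee_rot: [0.001, 0.962, 0.272, 0.001]
contact_force: [1.2, -3.7, -0.1]
width: 0.0129
gripper_force: 40.5
```

```bash
cat > st.py <<'E'
from h import *
s=get_state();q=s["ee_rot"];m=R.from_quat([q[1],q[2],q[3],q[0]]).as_matrix()
print(s["clock"],s["position"].round(4),"yaw tool y",np.arctan2(m[1,1],m[0,1]).round(3),"M",s["moment"].round(2),"F",s["contact_force"].round(1),s["width"],s["gripper_force"],s["qpos"].round(2))
E
python3 st.py
```

```text
2.45 [ 0.5242 -0.039   0.0538] yaw tool y -1.019 M [-0.52 -0.25  0.02] F [ 1.2 -3.7 -0.1] 0.012886156518064582 40.53622663021088 [-0.21  0.37  1.87 -0.    0.91  0.81]
```

send_rows --increments '[{"gripper":1,"linear":[0,0,0],"delta_rot":[0,0,-0.1]},{"gripper":1,"linear":[0,0,0],"delta_rot":[0,0,-0.2]},{"gripper":1,"linear":[0,0,0],"delta_rot":[0,0,-0.3]},{"gripper":1,"linear":[0,0,0],"delta_rot":[0,0,-0.35]},{"gripper":1,"linear":[0,0,0],"delta_rot":[0,0,-0.35]}]'

```text
clock: 2.95
position: [0.5249, -0.0391, 0.054]
ee_rot: [0.002, 0.994, 0.105, 0.002]
contact_force: [3.8, -3.8, 0.7]
width: 0.0133
gripper_force: 116.5
```

```bash
python3 st.py
```

```text
2.95 [ 0.5249 -0.0391  0.054 ] yaw tool y -1.36 M [-0.34 -0.61  2.92] F [ 3.8 -3.8  0.7] 0.013294845154056031 116.53947903541848 [-0.2   0.37  1.87 -0.    0.9   1.16]
```

The moment of 2.9 N m shows the end stop is reached. I'll hold there, release and rise.

send_rows --increments '[{"gripper":1,"linear":[0,0,0],"delta_rot":[0,0,0]},{"gripper":1,"linear":[0,0,0],"delta_rot":[0,0,0.01]},{"gripper":-1,"linear":[0,0,0],"delta_rot":[0,0,0.01]},{"gripper":-1,"linear":[0,0,0],"delta_rot":[0,0,0.01]},{"gripper":-1,"linear":[0,0,0],"delta_rot":[0,0,0.01]},{"gripper":-1,"linear":[0,0,0],"delta_rot":[0,0,0.01]},{"gripper":-1,"linear":[0,0,0.0],"delta_rot":[0,0,0.01]},{"gripper":-1,"linear":[0,0,0.02],"delta_rot":[0,0,0.01]}]' --newtons 30

```text
clock: 3.75
position: [0.5206, -0.0374, 0.0713]
ee_rot: [-0.001, 0.994, 0.105, -0.003]
contact_force: [0.3, 0.8, 0.8]
width: 0.0852
gripper_force: 0.0
```

send_rows --increments '[{"gripper":-1,"linear":[0,0,0.05],"delta_rot":[0,0,0]},{"gripper":-1,"linear":[0,0,0.1],"delta_rot":[0,0,0]},{"gripper":-1,"linear":[-0.01,0.04,0.13],"delta_rot":[0,0,-0.05]},{"gripper":-1,"linear":[-0.02,0.08,0.15],"delta_rot":[0,0,-0.1]},{"gripper":-1,"linear":[-0.02,0.12,0.16],"delta_rot":[0,0,-0.2]},{"gripper":-1,"linear":[-0.02,0.16,0.16],"delta_rot":[0,0,-0.2]},{"gripper":-1,"linear":[-0.02,0.16,0.16],"delta_rot":[0,0,-0.2]},{"gripper":-1,"linear":[-0.02,0.16,0.16],"delta_rot":[0,0,-0.2]}]'

```text
clock: 4.55
position: [0.5025, 0.1225, 0.2331]
ee_rot: [0.0, 1.0, 0.006, -0.0]
contact_force: [-0.2, -0.8, 0.7]
width: 0.0855
gripper_force: 0.0
```

```bash
python3 st.py; python3 - <<'E'
from h import *
import pickle
C={n:cam(n) for n in("wrist","side","scene")}
pickle.dump(C,open("c1.pkl","wb"))
cv2.imwrite("pics/w1.png",C["wrist"][0])
E
```

```text
4.55 [0.5025 0.1225 0.2331] yaw tool y -1.558 M [-0.03 -0.01  0.01] F [-0.2 -0.8  0.7] 0.08546996754427288 0.0 [ 0.11  0.19  1.62 -0.    1.33  1.66]
```

View pics/w1.png

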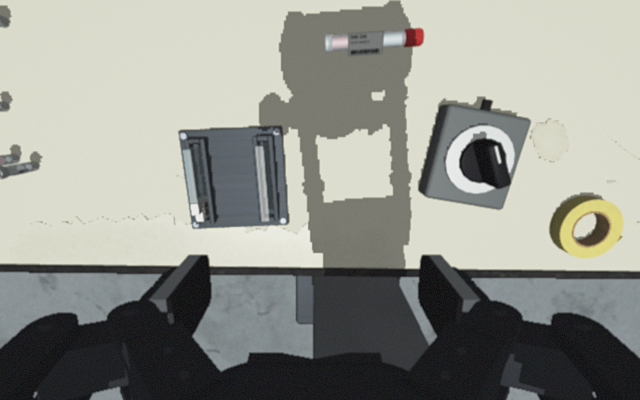

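The wrist view shows the rack with corners near (180,130), (284,126), (287,225) and (190,229). The notched slide is in the left (+y) slot with the frosted end at the bottom (-x). The ring lamp around the knob is lit all round. I'll zoom in on the rack and reader.

```bash
python3 - <<'E'
from h import *
import pickle
C=pickle.load(open("c1.pkl","rb"))
W=C["wrist"]
f=lambda im,k:cv2.resize(im,None,fx=k,fy=k,interpolation=2)
o=np.zeros((600,800,3),np.uint8)
o[:360,:360]=f(W[0][120:240,175:295],3)
o[:600,365:605]=f(C["scene"][0][145:265,430:478],5)
a=f(C["side"][0][30:130,230:295],3); o[:300,605:800]=a[:,:195]
cv2.imwrite("pics/crop2.png",o)
P=[on(W,p,.006)[:2] for p in((180,130),(284,126),(287,225),(190,229))]
P=np.array(P);print(P.round(4),"c",P.mean(0).round(4),np.linalg.norm(np.diff(np.vstack([P,P[:1]]),axis=0),axis=1).round(3))
d=P[0]-P[3]+P[1]-P[2];print("yaw of +x edges",np.arctan2(d[1],d[0]))
E
```

```text
[[0.5467 0.263 ]
 [0.5522 0.1542]
 [0.4434 0.1519]
 [0.4373 0.2613]] c [0.4949 0.2076] [0.109 0.109 0.11  0.109]
yaw of +x edges 0.0184282217347954
```

View pics/crop2.png

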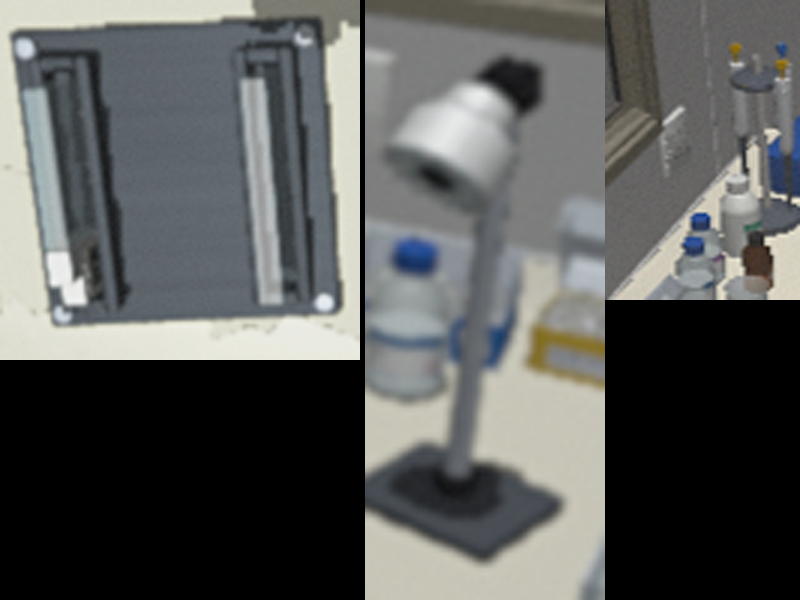

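The enlarged crop gives the slide's top edge line and the reader's foot corners and window (crop (437,180) → pixel (444,181)). I'll compute from these.

```bash
python3 - <<'E'
from h import *
import pickle
C=pickle.load(open("c1.pkl","rb"))
W=C["wrist"];S=C["scene"]
w=lambda x,y:(175+x/3,120+y/3)
a=on(W,w(36,90),.042);b=on(W,w(60,252),.042);print("slide far end",a.round(4),"clear/frost boundary",b.round(4),"len(54)",np.linalg.norm(a-b).round(4),np.arctan2(*(a-b)[[1,0]]).round(3))
u=(a-b)/np.linalg.norm(a-b);print("slide mid",(a-u*.038).round(4))
s=lambda x,y:(430+(x-365)/5,145+y/5)
r=on(S,s(562,505),.012);f=on(S,s(485,560),.012);k=on(S,s(420,443),.012);l=on(S,(427,243),.012)
print("foot R,F,K,L",r.round(3),f.round(3),k.round(3),l.round(3),"sides",[np.linalg.norm(x).round(3) for x in(r-f,r-k,f-l,k-l)])
print("foot centre",((f+k)/2).round(3),((r+l)/2).round(3),"post base",on(S,s(457,470),.012).round(3))
for e in(r-f,k-l,r-k,f-l):print("edge az deg",np.degrees(np.arctan2(e[1],e[0])).round(1))
print("window",on(S,s(437,180),.234).round(3))
E
```

```text
slide far end [0.5301 0.2443 0.042 ] clear/frost boundary [0.4766 0.2408 0.042 ] len(54) 0.0537 0.067
slide mid [0.4922 0.2418 0.042 ]
foot R,F,K,L [ 0.749 -0.434  0.012] [ 0.666 -0.411  0.012] [ 0.781 -0.34   0.012] [ 0.703 -0.32   0.012] sides [np.float64(0.086), np.float64(0.099), np.float64(0.098), np.float64(0.081)]
foot centre [ 0.724 -0.375  0.012] [ 0.726 -0.377  0.012] post base [ 0.759 -0.369  0.012]
edge az deg -16.0
edge az deg -14.4
edge az deg -108.7
edge az deg -112.1
window [ 0.671 -0.357  0.234]
```

Reader: post at about (0.725,-0.376), axis azimuth -17°, and the window agrees with that. The reading spot is therefore at about (0.570,-0.328,0.150). The slide's middle is at (0.492,0.242), yaw 0.05. Next is the grasp.

send_rows --increments '[{"gripper":-0.4,"linear":[-0.002,0.04,0],"delta_rot":[0,0,0.04]},{"gripper":-0.4,"linear":[-0.002,0.08,-0.02],"delta_rot":[0,0,0.04]},{"gripper":-0.4,"linear":[-0.002,0.12,-0.06],"delta_rot":[0,0,0.04]},{"gripper":-0.4,"linear":[-0.002,0.12,-0.1],"delta_rot":[0,0,0.04]},{"gripper":-0.4,"linear":[-0.002,0.12,-0.14],"delta_rot":[0,0,0.04]},{"gripper":-0.4,"linear":[-0.002,0.12,-0.14],"delta_rot":[0,0,0.04]},{"gripper":-0.4,"linear":[-0.002,0.12,-0.14],"delta_rot":[0,0,0.04]}]'

```text
clock: 5.4
position: [0.5014, 0.241, 0.0934]
ee_rot: [0.0, 1.0, 0.025, -0.001]
contact_force: [0.6, 0.6, -0.5]
width: 0.0598
gripper_force: 0.0
```

```bash
python3 st.py; python3 - <<'E'
from h import *
c=cam("wrist"); o=cv2.cvtColor(c[0],cv2.COLOR_BGR2BGRA)[:,:,:3].copy()
for x in(-.038,.016,.038):
    pass
s=get_state();p=s["position"]
u=np.array([np.cos(.05),np.sin(.05),0])
for t in (-.019,.003): # expected pad footprint at top of slide
    q=proj(c,[p[0]+(t+.008)*u[0],p[1],.042]);cv2.circle(o,tuple(int(v) for v in q),2,(0,0,255),-1)
g=proj(c,[p[0],p[1],.042]);print("grasp px",g)
cv2.imwrite("pics/w2.png",o)
E
```

```text
5.4 [0.5014 0.241  0.0934] yaw tool y -1.522 M [-0.03 -0.   -0.02] F [ 0.6  0.6 -0.5] 0.05983304714352224 0.0 [ 0.32  0.36  1.75 -0.    1.03  1.84]
grasp px [312.79362895 224.06718672]
```

View pics/w2.png

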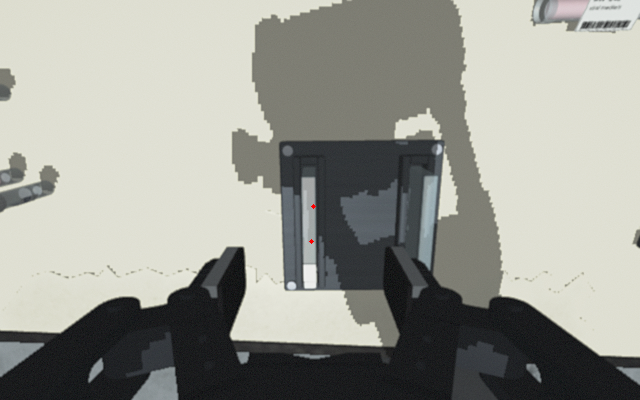

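The slide appears at (302–316,165–288), parallel to the pads. It sits about 2 mm to +y of the expected line, and the footprint (206–241) lies on clear glass. I'll descend and grip.

send_rows --increments '[{"gripper":-0.4,"linear":[-0.001,0.003,-0.03],"delta_rot":[0,0,0]},{"gripper":-0.4,"linear":[-0.001,0.003,-0.055],"delta_rot":[0,0,0]},{"gripper":-0.4,"linear":[-0.001,0.003,-0.07],"delta_rot":[0,0,0]},{"gripper":-0.4,"linear":[-0.001,0.003,-0.07],"delta_rot":[0,0,0]}]' --newtons 30

```text
clock: 5.85
position: [0.5008, 0.2445, 0.024]
ee_rot: [-0.0, 1.0, 0.025, 0.0]
contact_force: [-0.7, -0.3, -0.2]
width: 0.0599
gripper_force: 0.0
```

send_rows --increments '[{"gripper":1,"linear":[0,0,0],"delta_rot":[0,0,0]},{"gripper":1,"linear":[0,0,0],"delta_rot":[0,0,0]},{"gripper":1,"linear":[0,0,0],"delta_rot":[0,0,0]},{"gripper":1,"linear":[0,0,0],"delta_rot":[0,0,0]},{"gripper":1,"linear":[0,0,0],"delta_rot":[0,0,0]},{"gripper":1,"linear":[0,0,0],"delta_rot":[0,0,0]},{"gripper":1,"linear":[0,0,0],"delta_rot":[0,0,0]}]'

```text
clock: 6.55
position: [0.5009, 0.2452, 0.0246]
ee_rot: [-0.0, 1.0, 0.025, 0.001]
contact_force: [-0.6, -0.8, 6.3]
width: 0.0068
gripper_force: 35.4
```

```bash
python3 st.py
```

```text
6.55 [0.5009 0.2452 0.0246] yaw tool y -1.52 M [-0.13  0.16 -0.02] F [-0.6 -0.8  6.3] 0.0068475990114975115 35.407649874687195 [ 0.33  0.44  1.83 -0.    0.87  1.85]
```

Gripped (width 6.8 mm). I'll lift, then carry it across while yawing.

send_rows --increments '[{"gripper":1,"linear":[0,0,0.015],"delta_rot":[0,0,0]},{"gripper":1,"linear":[0,0,0.03],"delta_rot":[0,0,0]},{"gripper":1,"linear":[0,0,0.06],"delta_rot":[0,0,0]},{"gripper":1,"linear":[0,0,0.09],"delta_rot":[0,0,0]},{"gripper":1,"linear":[0,0,0.12],"delta_rot":[0,0,0]},{"gripper":1,"linear":[0,0,0.15],"delta_rot":[0,0,0]},{"gripper":1,"linear":[0,0,0.17],"delta_rot":[0,0,0]},{"gripper":1,"linear":[0,0,0.17],"delta_rot":[0,0,0]}]'

```text
clock: 7.35
position: [0.5018, 0.2457, 0.1965]
ee_rot: [-0.001, 1.0, 0.025, 0.003]
contact_force: [0.4, 1.3, -0.3]
width: 0.0072
gripper_force: 34.5
```

send_rows --increments '[{"gripper":1,"linear":[0,-0.02,0],"delta_rot":[0,0,0.08]},{"gripper":1,"linear":[0,-0.055,0],"delta_rot":[0,0,0.16]},{"gripper":1,"linear":[-0.005,-0.09,0],"delta_rot":[0,0,0.24]},{"gripper":1,"linear":[-0.005,-0.125,0],"delta_rot":[0,0,0.32]},{"gripper":1,"linear":[-0.01,-0.16,0],"delta_rot":[0,0,0.4]},{"gripper":1,"linear":[-0.01,-0.195,0],"delta_rot":[0,0,0.48]},{"gripper":1,"linear":[-0.01,-0.23,0],"delta_rot":[0,0,0.56]},{"gripper":1,"linear":[-0.01,-0.265,0],"delta_rot":[0,0,0.64]}]'

```text
clock: 8.15
position: [0.4888, -0.0212, 0.1917]
ee_rot: [-0.001, 0.94, 0.34, -0.001]
contact_force: [-0.7, 0.3, -1.0]
width: 0.0071
gripper_force: 34.5
```

send_rows --increments '[{"gripper":1,"linear":[0,-0.035,0],"delta_rot":[0,0,0.08]},{"gripper":1,"linear":[0,-0.07,0],"delta_rot":[0,0,0.16]},{"gripper":1,"linear":[0,-0.105,0],"delta_rot":[0,0,0.24]},{"gripper":1,"linear":[0,-0.14,0],"delta_rot":[0,0,0.32]},{"gripper":1,"linear":[0,-0.175,0],"delta_rot":[0,0,0.4]},{"gripper":1,"linear":[0,-0.21,0],"delta_rot":[0,0,0.48]},{"gripper":1,"linear":[0,-0.24,0],"delta_rot":[0,0,0.56]},{"gripper":1,"linear":[0,-0.26,0],"delta_rot":[0,0,0.58]}]'

```text
clock: 8.95
position: [0.4891, -0.2818, 0.1913]
ee_rot: [-0.001, 0.805, 0.594, -0.001]
contact_force: [-0.4, -0.6, -0.1]
width: 0.0071
gripper_force: 34.5
```

```bash
python3 st.py
```

```text
8.95 [ 0.4891 -0.2818  0.1913] yaw tool y -0.3 M [ 0.01 -0.01  0.06] F [-0.4 -0.6 -0.1] 0.0071313808408117576 34.46480333805084 [-0.65  0.29  1.59 -0.    1.27 -0.35]
```

send_rows --increments '[{"gripper":1,"linear":[0.015,0,0],"delta_rot":[-0.034,-0.111,0]},{"gripper":1,"linear":[0.03,-0.003,-0.01],"delta_rot":[-0.068,-0.222,0]},{"gripper":1,"linear":[0.045,-0.005,-0.02],"delta_rot":[-0.102,-0.333,0]},{"gripper":1,"linear":[0.06,-0.007,-0.03],"delta_rot":[-0.136,-0.444,0]},{"gripper":1,"linear":[0.075,-0.009,-0.037],"delta_rot":[-0.17,-0.556,0]},{"gripper":1,"linear":[0.086,-0.01,-0.041],"delta_rot":[-0.204,-0.667,0]},{"gripper":1,"linear":[0.086,-0.01,-0.041],"delta_rot":[-0.204,-0.667,0]},{"gripper":1,"linear":[0.086,-0.01,-0.041],"delta_rot":[-0.204,-0.667,0]}]'

```text
clock: 9.75
position: [0.5733, -0.2881, 0.1483]
ee_rot: [0.271, 0.758, 0.557, 0.203]
contact_force: [0.1, 0.4, -0.9]
width: 0.0072
gripper_force: 34.5
```

```bash
python3 st.py; python3 - <<'E'
from h import *
import pickle
C={n:cam(n) for n in("wrist","side","scene")}
pickle.dump(C,open("c2.pkl","wb"))
s=get_state();q=s["ee_rot"];m=R.from_quat([q[1],q[2],q[3],q[0]]).as_matrix()
sx=np.cross(m[:,1],-m[:,2]);L=s["position"]+.0355*sx+.004*m[:,1]+.0041*m[:,2]
print("n",m[:,1].round(3),"label",L.round(4),[proj(C[n],L).round(1) for n in C])
f=lambda im,k:cv2.resize(im,None,fx=k,fy=k,interpolation=2)
o=np.zeros((600,800,3),np.uint8)
o[:200,:320]=f(C["wrist"][0],.5)
o[:400,325:800]=f(C["scene"][0][150:250,360:479],4)[:, :475]
o[205:505,:320]=f(C["side"][0][100:200,250:357],3)[:,:320]
cv2.imwrite("pics/f.png",o)
E
```

```text
9.75 [ 0.5733 -0.2881  0.1483] yaw tool y -0.307 M [0.13 0.42 0.04] F [ 0.1  0.4 -0.9] 0.007205227035506937 34.47364032268524 [-0.73  0.21  2.08  0.94  0.34 -1.24]
n [ 0.733 -0.227  0.641] label [ 0.571  -0.3256  0.1512] [array([331.6, 328.9]), array([341.1, 147.9]), array([418.1, 220.5])]
```

View pics/f.png

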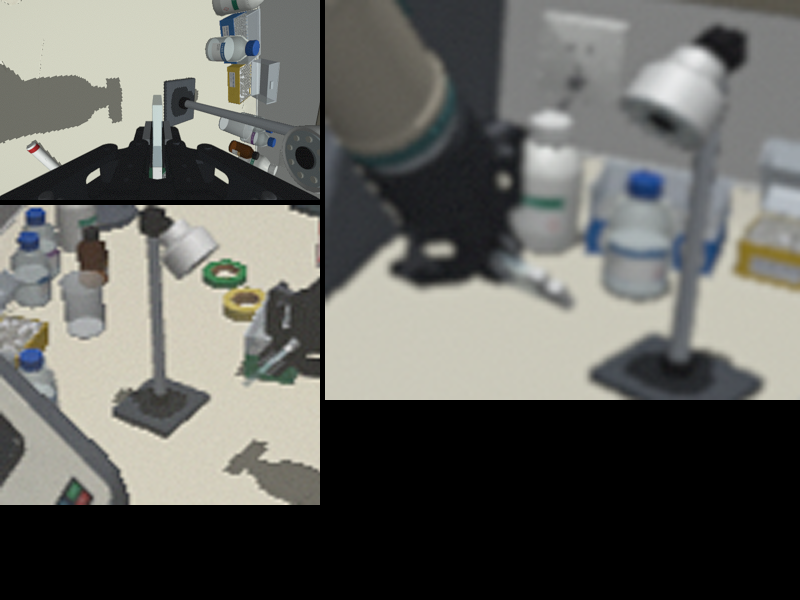

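The views show the slide held towards the reader. The label end is near scene pixel (418,223), against a predicted (418,220). In the side crop, the reader's foot centre is at (160,406) and the window at about (198,255). I'll cross-check with those.

```bash
python3 - <<'E'
from h import *
import pickle
C=pickle.load(open("c2.pkl","rb"));S=C["side"];Z=C["scene"]
s=lambda x,y:(250+x/3,100+(y-205)/3)
P=[on(S,s(*p),.012)[:2] for p in((113,408),(150,378),(210,400),(167,436))]
P=np.array(P);print(P.round(3),P.mean(0).round(3))
for i in range(4):
    e=P[(i+1)%4]-P[i];print(np.linalg.norm(e).round(3),np.degrees(np.arctan2(e[1],e[0])).round(1))
# window: two-view intersection
o1,r1=ray(S,s(203,258));o2,r2=ray(Z,(360+(655-325)/4,150+120/4))
t=np.linalg.lstsq(np.c_[r1,-r2],o2-o1,rcond=None)[0];a,b=o1+t[0]*r1,o2+t[1]*r2
print("window",a.round(3),b.round(3),on(S,s(203,258),.234).round(3),on(Z,(442.5,180),.234).round(3))
E
```

```text
[[ 0.787 -0.341]
 [ 0.764 -0.42 ]
 [ 0.672 -0.393]
 [ 0.701 -0.303]] [ 0.731 -0.364]
0.082 -106.7
0.096 163.9
0.094 72.2
0.095 -23.8
window [ 0.665 -0.355  0.242] [ 0.664 -0.353  0.239] [ 0.67  -0.368  0.234] [ 0.675 -0.35   0.234]
```

The second view agrees: the label estimate is within about 7 mm of the spot. I'll settle and hand in.

send_rows --increments '[{"gripper":1,"linear":[0,0,0],"delta_rot":[0,0,0]},{"gripper":1,"linear":[0,0,0],"delta_rot":[0,0,0]},{"gripper":1,"linear":[0,0,0],"delta_rot":[0,0,0]},{"gripper":1,"linear":[0,0,0],"delta_rot":[0,0,0]},{"gripper":1,"linear":[0,0,0],"delta_rot":[0,0,0]}]'

```text
clock: 10.4
position: [0.5761, -0.29, 0.1525]
ee_rot: [0.275, 0.756, 0.558, 0.204]
contact_force: [0.1, -0.2, -1.6]
width: 0.0073
gripper_force: 34.5
```

```bash
python3 st.py; python3 -c "
from rig import sign_off;print(sign_off())"
```

```text
10.4 [ 0.5761 -0.29    0.1525] yaw tool y -0.301 M [ 0.1   0.39 -0.02] F [ 0.1 -0.2 -1.6] 0.007322634323896305 34.47409629821777 [-0.73  0.21  2.07  0.93  0.34 -1.24]
the job is handed in; nothing more can be done
None
```

I turned the knob to its clockwise stop and handed in at 10.4 s with the notched slide held label-up at the reader, its label about 7 mm from the reading spot by my camera estimate; the hand-in returned no verdict.

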